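Start-of-shift check of the stop button on the label rewinder

TASK

Do the stop-button check: push the three-winged mushroom stop button straight down with a fingertip until it latches and stays in when you let go of it, then push one of its wings sideways to twist it clockwise, seen from above, until it springs back out. After that press the round reset button on the other box right in and let it come up again. Work with the fingertips only, never taking a button between the fingers, and leave the rolls, tools and bottle on the bench where they are.

Things in the scene. Friction and masses are not known exactly. Their poses are not given: they have to be found in the camera images.
- stop_station: grey metal box, 100 x 100 mm, 70 mm high, fixed to the bench, with the mushroom stop button in the middle of its lid. Origin at the centre of its underside, on the bench and on the button's upright axis; z up. A cable gland sticks out of its +x side
- stop_plunger (a joint): how far the mushroom head is in (m): 0 out, straight down to a stop at 0.008. It takes 5 N at first and about 10 N at half-way; past 0.0067 a spring latch snaps over and the head stays in by itself at about 0.006 until it is twisted
- stop_head (a joint): how far the mushroom head is twisted (rad): 0 at rest, growing clockwise seen from above, stop at 0.96. A spring (0.03 to 0.12 N m) turns it back when let go. Twisted by about 0.5 while latched it comes off the latch and springs out by itself
- stop_top (a point): middle of the top of the mushroom head, on its axis, 106 mm above the bench when out. The head is a flat dome 22 mm high: a round core 44 mm across with three wings evenly round it, each 14 mm wide, reaching 32 mm from the axis. Between the wings it is open down to the lid, 70 mm above the bench, but for a black collar in the middle, 36 mm across and 6 mm high
- stop_wing0 (a point): middle of one wing, 27 mm from the axis and 13 mm below the top of the head; moves with the head. Untwisted, this wing points to the station's -x. A wing has upright flanks and is 16 mm high, its top edge 5 mm and its lower edge 21 mm below the top of the head
- stop_wing1 (a point): the same point of the wing that, untwisted, points 60 degrees clockwise (seen from above) of the station's +x
- stop_wing2 (a point): the same point of the wing that, untwisted, points 60 degrees anticlockwise of the station's +x
- reset_station: grey metal box, 150 mm (x) x 80 mm (y), 70 mm high, fixed to the bench, with a push button on its lid (36 mm from the middle towards its -x) and a key switch without key on the other half (steel ring 24 mm across, does not move). Origin at the centre of its underside; a cable gland sticks out of its +x side
- reset_button_top (a point): the middle of the top of the reset push button, a plain round grey cap 28 mm across in a black round housing 44 mm across; 92 mm above the bench when out, 10 mm proud of its housing. It springs back when let go
- reset_button (a joint): how far the reset button is pressed (m): 0 out, 0.006 fully in (about 6 N)
- label_roll: white roll of labels standing flat on the bench, 84 mm across, 50 mm high; origin at the centre of its underside; not part of the job
- core_tube: empty cardboard core standing upright, 43 mm across, 80 mm high; origin at the centre of its underside; not part of the job
- ribbon_roll: black roll of printer ribbon standing upright, 52 mm across, 60 mm high; origin at the centre of its underside; not part of the job
- wide_roll: large white roll of labels standing flat, 104 mm across, 75 mm high; origin at the centre of its underside; not part of the job
- marker_pen: marker pen lying on the bench, 135 mm long, 22 mm high; origin under its middle, x along it; not part of the job
- screwdriver: screwdriver lying on the bench, about 190 mm long, x along it; not part of the job
- cleaner_bottle: small bottle standing on the bench, 54 mm across, 130 mm high; origin at the centre of its underside; not part of the job
There are look-alikes about, which are no part of the job. Leave any pink or purple look-alike of the reset_station alone.

How it is judged:
By the outcome, as a careful person would: the job done as asked, in the order asked, and still so for the second after the job is handed in, with the robot touching nothing.
It also fails if it takes over 48 s, if anything falls off the work surface, if the arm or the gripper's body presses on something with over 40 N, if the wrist force passes 120 N, or if a joint passes its speed limit or range.

ROBOT

A 6-joint arm with a two-finger parallel gripper is mounted at the origin on the work surface. World frame = base frame: x ahead of the robot, y to its left, z up, the work surface at z = 0. Lengths are in m, angles in rad, forces in N, time in s.
With the tool pointing down it reaches from about 0.375 to 0.9 m from the base axis. Payload 3.1 kg.
Tool frame: the origin (TCP) lies midway between the tips of the shut fingers; the grasp point (between the pads) lies 19 mm behind it; x points along the fingers, y is the direction in which the jaws open and shut, and the axes are right-handed (so a half turn about x gives the same grasp; the last joint's range is limited). The gripper opens to 85 mm and grips with 20 to 120 N. Pads are 22 mm wide; open, the fingers measure 114 mm over their backs; the gripper's body (76 mm by 85 mm) begins 54 mm behind the grasp point. The pads swing forward as they close: fully open they stand 13 mm farther back than shut.
Start: joints at [1.02, 0.527, 1.433, -0, 1.181, -0.178], TCP at [0.228, 0.582, 0.231] pointing down, gripper open.
Joint ranges: [-3.08, 3.08], [-0.75, 2.2], [0.22, 2.44], [-1.43, 4.57], [0, 2.65], [-2.85, 2.85]. Speed limits (rad/s): [2.79, 2.79, 3.14, 3.14, 3.14, 3.14].

INTERFACE

Orientations are given as a unit quaternion [x, y, z, w].
In Python, from station import manip gives the robot as it stands.
- The arm moves only by the tool carry_out, never from a script. Its argument "commands" is a list that holds one entry, the list of rows, each a list of 7 numbers: the shift along the tool's x, y, z in units of 25 mm (1.0 is 25 mm), then the turn, a rotation vector about the tool's x, y, z in units of 5 degrees (1.0 is 5 degrees), then the finger opening in mm, from 0 to 85.4. A call has exactly 5 rows; each row is the pose to reach, as a shift and turn from the pose commanded when the call began, along the tool's axes at that moment; what a row does not reach only later rows make up. A row lasts 1/10 s, in which the tool goes at most 50 mm and 8.59 degrees, less where a joint would pass 70% of its speed; a pose out of reach is approached as far as the arm can. A call with a gripper value outside its range is refused whole. The fingers move at their own pace and stop on an object; "force" is the grip in N (left out, the last holds). Time passes only in rows, so rows that repeat a pose let the fingers close, or fill a call up. It gives the time, the measured TCP pose, the force and the opening at its end, in the units of the state.
- manip.sense(): the state, without advancing time (a new reading comes with each control period).
- manip.snapshot(name): name is "side" or "top" or "wrist"; returns a dict with "image" (400x640x3 uint8, red, green, blue), "fx", "fy", "cx", "cy" (pixels), "rvec" (rotation vector, rad) and "tvec" (3), from world to camera coordinates, as OpenCV has them. Camera axes: x right, y down, z forward; pixel columns grow to the right and rows downward; lengths in m; the calibration is good to about 2 mm. A picture is of the moment at which its call begins. There is no depth.
- manip.sign_off(): hands the job in, once; it reports no verdict.
The state is a dict: "t": time; "q": joint angles; "qd": joint speeds; "tau": joint torques, N m; "tcp_pos": TCP position; "tool_rot": TCP orientation; "force": force on the tool from outside, world axes, zero at the start; "ft_torque": the same for the moment, N m; "finger_gap": opening from 0.0 (shut) to 1.0 (fully open).
Only numpy, scipy, OpenCV 4.12 (cv2) and the standard library are available. Lean on these libraries where they do the work, as an engineer would, in place of code of your own. Each camera call takes 0.05 s, during which the arm holds its last target.

## Working session

There is one attempt and no reset: what is moved stays moved. The work goes in short steps, Python scripts to look and compute and a tool call to move; the robot and the scene stay as the last step left them, time stands still between calls to the robot, and variables do not carry over. Pictures are saved under pics/ and viewed, and the job is handed in when it is done.

Besides the shell and the picture viewer there is one more tool, called after "Request:" as name(argument=value, ...) on one line, values as JSON. carry_out: Moves the arm, as the interface text tells. Its arguments: {"type":"object","properties":{"commands":{"type":"array"},"force":{"type":"number"}},"required":["commands"]}

```bash
mkdir -p pics; ls; cat > h.py <<'E'
import numpy as np,cv2
from station import manip
from scipy.spatial.transform import Rotation as R
def snap(n,f):
    s=manip.snapshot(n); cv2.imwrite('pics/'+f+'.png',s['image'][:,:,::-1]); 
    np.savez('pics/'+f+'.npz',**s); return s
def ld(f): return dict(np.load('pics/'+f+'.npz'))
def K(s): return np.array([[s['fx'],0,s['cx']],[0,s['fy'],s['cy']],[0,0,1]],float)
def pix2z(s,u,v,z):
    Rm=cv2.Rodrigues(np.array(s['rvec'],float))[0]; t=np.array(s['tvec'],float).ravel()
    c=-Rm.T@t; d=Rm.T@np.linalg.inv(K(s))@np.array([u,v,1.]); return c+d*(z-c[2])/d[2]
def proj(s,P):
    return cv2.projectPoints(np.array(P,float).reshape(-1,1,3),np.array(s['rvec'],float),np.array(s['tvec'],float).reshape(3),K(s),None)[0].reshape(-1,2)
E
python3 - <<'E'
from h import *
for n in('top','side','wrist'):
    snap(n,n+'0')
s=manip.sense();print(s)
E
```

```text
pics
{'t': 0.15, 'q': array([ 1.01945311e+00,  5.28250542e-01,  1.43359883e+00, -2.42633368e-05,
        1.18140041e+00, -1.78530194e-01]), 'qd': array([-1.88928904e-03, -3.60780345e-03, -5.27319551e-03, -5.48994625e-04,
        2.98170858e-05,  2.19554521e-03]), 'tau': array([ 1.50786367e-03, -4.42746627e+01, -1.78277940e+01, -1.54350946e-04,
        5.59590611e-03, -2.61329126e-05]), 'tcp_pos': array([0.22735506, 0.58159749, 0.23056261]), 'tool_rot': array([ 0.13049391,  0.69505931, -0.13159418,  0.69465594]), 'force': array([0.67181013, 0.0194957 , 0.40093064]), 'ft_torque': array([-0.04292208, -0.01599047,  0.03396203]), 'finger_gap': 0.9979031857988555}
```

View pics/top0.png

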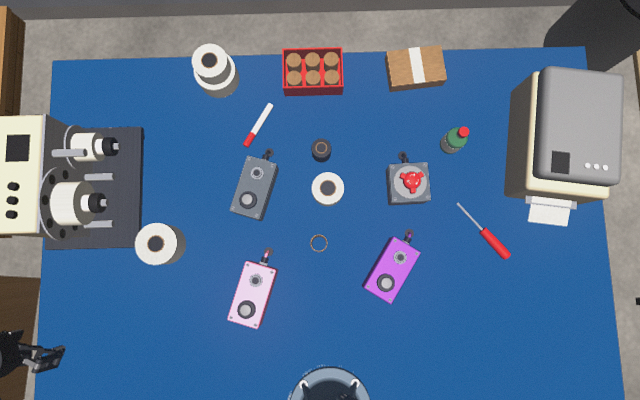

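View pics/side0.png

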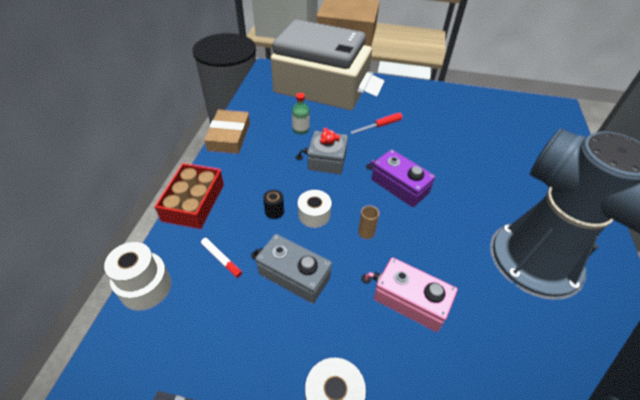

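View pics/wrist0.png

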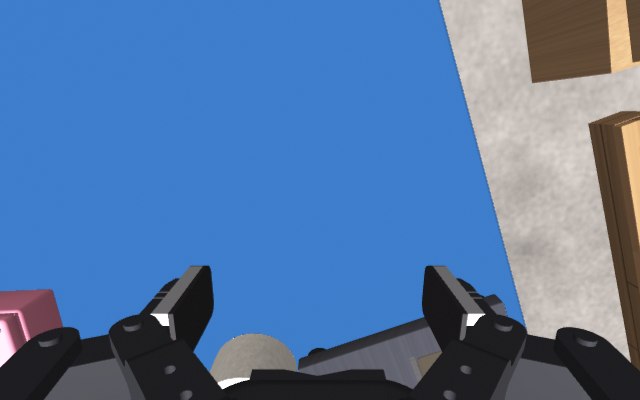

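The top view shows the stop station with its red head at (411,182). Three boxes could be the reset station: grey (254,187), pink (252,293) and purple (391,269). The description says grey, so I choose (254,187) and will check it in a close crop.

```bash
python3 - <<'E'
from h import *
a=cv2.imread('pics/top0.png');b=cv2.imread('pics/side0.png')
def c(im,x,y,w,h,k): return cv2.resize(im[y:y+h,x:x+w],None,fx=k,fy=k,interpolation=cv2.INTER_CUBIC)
A=np.hstack([c(a,375,142,70,70,5),c(a,220,142,70,85,5)[:350]])
B=np.hstack([c(b,290,112,70,70,5),c(b,250,225,90,80,4)[:350]] if 0 else [c(b,290,112,70,60,5),c(b,250,225,90,75,4)])
cv2.imwrite('pics/cA.png',A);cv2.imwrite('pics/cB.png',B)
t,s=ld('top0'),ld('side0')
for n,v in(('t',t),('s',s)):
    Rm=cv2.Rodrigues(v['rvec'])[0];print(n,-Rm.T@v['tvec'].ravel(),v['fx'],v['cx'],v['cy'])
for n,ut,z in(('stop',(411,181.5),.1),('reset',(247,200),.092),('key',(257,173),.08)):
    print(n,pix2z(t,*ut,z))
print(pix2z(s,328,137,.1),pix2z(s,308,264,.092))
E
```

```text
t [0.38570474 0.00660361 1.14695107] 431.4357244083535 323.2619751745149 198.7881367186761
s [0.42655807 0.63180338 0.80146684] 393.9510439331042 317.54285079856163 199.03328098383471
stop [ 0.55820052 -0.21611765  0.1       ]
reset [0.52474051 0.18879163 0.092     ]
key [0.59401187 0.16536542 0.08      ]
[ 0.56279991 -0.21201912  0.1       ] [0.5258407  0.19545968 0.092     ]
```

View pics/cA.png

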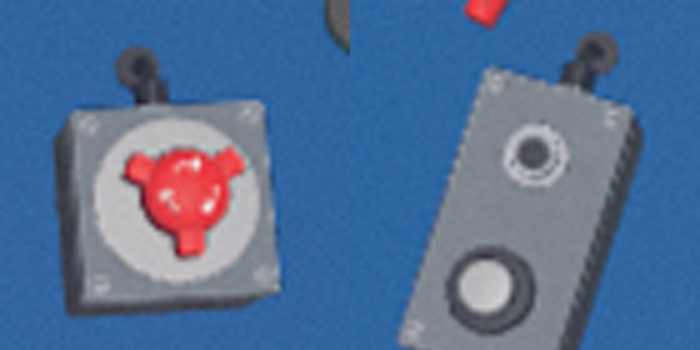

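View pics/cB.png

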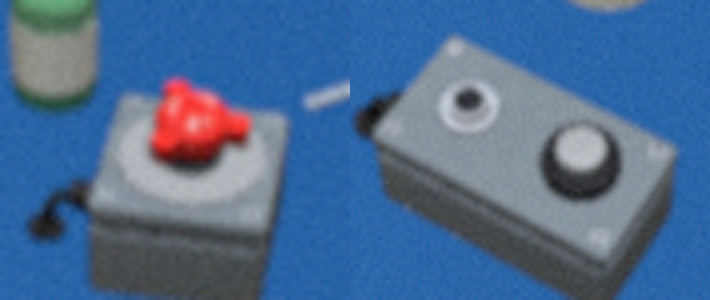

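The crops confirm both choices. The left one is a red three-winged head on a grey box, gland up the image, so wing0 points down it. The right one is the grey reset box with its round cap at about (247,199) in the top view. Next I measure more finely.

```bash
python3 - <<'E'
from h import *
t,s=ld('top0'),ld('side0')
f=lambda x,y:(x/5+375-.4,y/5+142-.4)
L=[pix2z(t,*f(*p),.07)[:2] for p in((78,112),(263,102),(279,290),(88,302))]
print(np.array(L),np.mean(L,0))
print('core t',pix2z(t,*f(186,190),.099),'s',pix2z(s,190/5+290-.4,122/5+112-.4,.099))
for p in((131,166),(237,160),(188,252)): print('wing',pix2z(t,*f(*p),.098))
g=lambda x,y:((x-350)/5+220-.4,y/5+142-.4)
print('btn',pix2z(t,*g(486,287),.092),pix2z(s,(582-350)/4+250-.4,147/4+225-.4,.092))
print('key',pix2z(t,*g(535,154),.075))
# current tool axes
q=manip.sense();Rm=R.from_quat(q['tool_rot']).as_matrix();print(Rm.round(3))
E
```

```text
[[ 0.609717   -0.17204164]
 [ 0.61225652 -0.26649756]
 [ 0.5156304  -0.26881759]
 [ 0.51226472 -0.17235778]] [ 0.56246716 -0.21992864]
core t [ 0.56305072 -0.21856103  0.099     ] s [ 0.56490693 -0.2172133   0.099     ]
wing [ 0.57599698 -0.19226314  0.098     ]
wing [ 0.57753262 -0.24480807  0.098     ]
wing [ 0.53232    -0.21806395  0.098     ]
btn [0.52723953 0.18927003 0.092     ] [0.52812836 0.189286   0.092     ]
key [0.59655615 0.16710527 0.075     ]
[[-0.001  0.364  0.931]
 [-0.001  0.931 -0.364]
 [-1.    -0.002 -0.   ]]
```

Request:
carry_out(commands=[[[0,-1.4,1.36,-0.85,0,0,0],[0,-2.8,2.72,-1.7,0,0,0],[0,-4.2,4.08,-2.55,0,0,0],[0,-5.6,5.44,-3.4,0,0,0],[0,-7.0,6.8,-4.28,0,0,0]]])

```text
t: 0.65
tcp_pos: [0.3224, 0.3554, 0.2312]
tool_rot: [-0.002, 0.707, 0.002, 0.707]
force: [1.1, -0.6, 0.7]
finger_gap: 0.143
```

Request:
carry_out(commands=[[[0,-1.8,0.76,0,0,0,0],[0,-3.6,1.5,0,0,0,0],[0,-5.4,2.25,0,0,0,0],[0,-7.2,3.0,0,0,0,0],[0,-9.0,3.76,0,0,0,0]]])

```text
t: 1.15
tcp_pos: [0.4167, 0.1304, 0.2314]
tool_rot: [-0.0, 0.707, 0.0, 0.707]
force: [0.9, 0.1, -0.6]
finger_gap: -0.005
```

Request:
carry_out(commands=[[[0,-1.8,0.76,0,0,0,0],[0,-3.6,1.5,0,0,0,0],[0,-5.4,2.25,0,0,0,0],[0,-7.2,3.0,0,0,0,0],[0,-9.0,3.76,0,0,0,0]]])

```text
t: 1.65
tcp_pos: [0.5107, -0.0947, 0.2312]
tool_rot: [0.0, 0.707, 0.0, 0.707]
force: [1.8, 0.7, -0.7]
finger_gap: 0.002
```

```bash
python3 - <<'E'
from h import *
s=snap('wrist','w1'); q=manip.sense();print(q['tcp_pos'],q['force'])
Rm=cv2.Rodrigues(s['rvec'])[0];print(-Rm.T@s['tvec'].ravel())
print(proj(s,[(.5635,-.218,.1),(.5635,-.218,.07),q['tcp_pos']]))
snap('top','t1')
E
```

```text
[ 0.51592728 -0.10265154  0.23178621] [ 3.70252355 -3.62546572  0.30552112]
[ 0.44215492 -0.09555845  0.37333655]
[[171.06965742 260.14839525]
 [184.07893529 246.77893343]
 [301.22175014 283.10294203]]
```

View pics/w1.png

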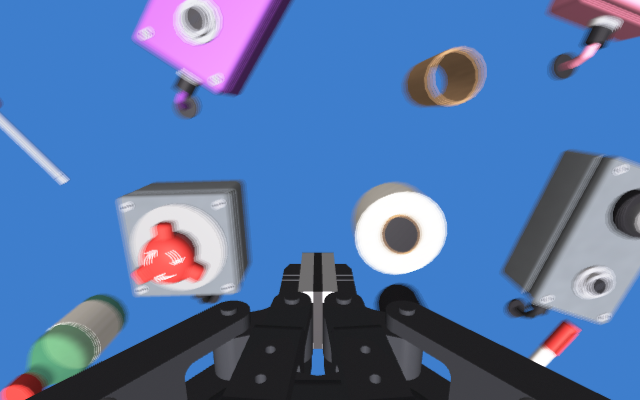

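Request:
carry_out(commands=[[[0.6,-1.6,0.65,0,0,0,0],[1.2,-3.2,1.3,0,0,0,0],[1.8,-4.6,1.9,0,0,0,0],[2.2,-4.6,1.9,0,0,0,0],[2.2,-4.6,1.9,0,0,0,0]]])

```text
t: 2.25
tcp_pos: [0.5565, -0.207, 0.1741]
tool_rot: [0.001, 0.709, 0.001, 0.705]
force: [-0.6, -0.2, 0.2]
finger_gap: -0.001
```

```bash
python3 - <<'E'
from h import *
manip.snapshot('top')
s=snap('wrist','w2'); q=manip.sense();print(q['tcp_pos'],q['force'],R.from_quat(q['tool_rot']).as_matrix().round(3))
print(proj(s,[(.5635,-.218,.106),(.5365,-.218,.093),q['tcp_pos']]))
a=cv2.imread('pics/w2.png')
for a0 in range(0,360,10):
    pass
P=[(.5635+.022*np.cos(x),-.218+.022*np.sin(x),.098) for x in np.linspace(0,6.28,60)]
for u,v in proj(s,P): cv2.circle(a,(int(u),int(v)),1,(255,255,0),-1)
cs=[(.5635+i*.05,-.218+j*.05,.07) for i in(-1,1) for j in (-1,1)]
for u,v in proj(s,cs): cv2.circle(a,(int(u),int(v)),3,(0,255,0),-1)
cv2.imwrite('pics/w2o.png',a)
E
```

```text
[ 0.55712645 -0.20607544  0.17596973] [-0.92702167  0.36988432  0.1774986 ] [[-0.002 -0.001  1.   ]
 [ 0.002  1.     0.001]
 [-1.     0.002 -0.002]]
[[299.88279083 233.79910584]
 [300.30384122 187.7230411 ]
 [319.67008862 273.57156661]]
```

View pics/w2o.png

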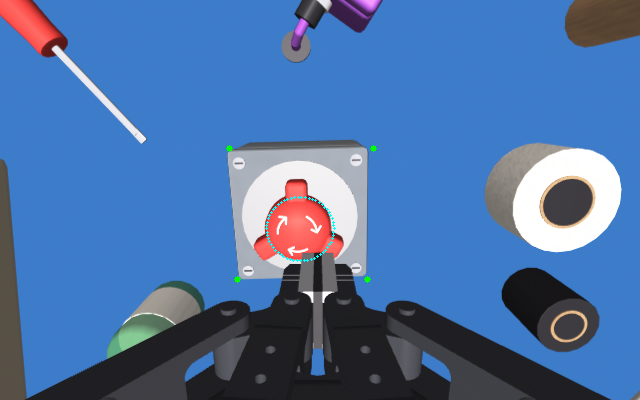

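The overlay agrees within about 1–2 px. The head centre is near (0.563,-0.219), and wing0 points to -x, at about (296,185) in the picture. Now I descend to just above the head.

Request:
carry_out(commands=[[[0,-0.5,0.24,0,0,0,0],[0.9,-0.5,0.24,0,0,0,0],[1.8,-0.5,0.24,0,0,0,0],[2.5,-0.5,0.24,0,0,0,0],[2.5,-0.5,0.24,0,0,0,0]]])

```text
t: 2.85
tcp_pos: [0.5632, -0.2192, 0.1124]
tool_rot: [0.0, 0.708, 0.001, 0.706]
force: [-0.5, 0.0, 0.2]
finger_gap: -0.003
```

```bash
cat > st.py <<'E'
from h import *
import sys
s=snap('wrist',sys.argv[1]); q=manip.sense();print(q['t'],q['tcp_pos'].round(4),q['force'].round(2))
t=snap('side',sys.argv[1]+'s')
c=cv2.resize(t['image'][100:180,280:380],None,fx=4,fy=4,interpolation=cv2.INTER_CUBIC)
a=np.vstack([cv2.resize(s['image'][60:310,160:480],(400,312)),c[:280]])
cv2.imwrite('pics/'+sys.argv[1]+'v.png',a[:,:,::-1])
E
python3 st.py w3
```

```text
2.9 [ 0.5641 -0.2198  0.1137] [-0.28 -0.29  0.22]
```

View pics/w3v.png

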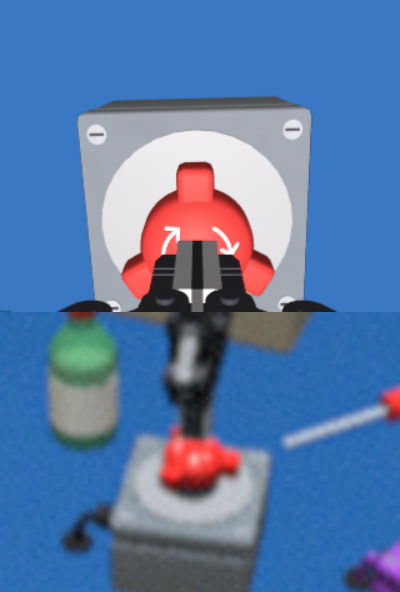

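The tip is centred over the head, just above it. Pushing down.

Request:
carry_out(commands=[[[0.2,0,0,0,0,0,0],[0.35,0,0,0,0,0,0],[0.45,0,0,0,0,0,0],[0.55,0,0,0,0,0,0],[0.6,0,0,0,0,0,0]]])

```text
t: 3.45
tcp_pos: [0.565, -0.2206, 0.1005]
tool_rot: [-0.001, 0.706, -0.0, 0.708]
force: [-1.6, 0.7, 6.5]
finger_gap: -0.005
```

Request:
carry_out(commands=[[[0.05,0,0,0,0,0,0],[0.1,0,0,0,0,0,0],[0.15,0,0,0,0,0,0],[0.2,0,0,0,0,0,0],[0.2,0,0,0,0,0,0]]])

```text
t: 3.95
tcp_pos: [0.5651, -0.2207, 0.0979]
tool_rot: [-0.001, 0.706, -0.0, 0.708]
force: [-3.3, 2.7, 20.4]
finger_gap: -0.001
```

20 N at z 0.098 means the end stop. I lift off and check the latch.

Request:
carry_out(commands=[[[-0.4,0,0,0,0,0,0],[-1.0,0,0,0,0,0,0],[-1.0,-0.9,-1.5,0,0,0,0],[-1.0,-1.2,-1.5,0,0,0,0],[-1.0,-1.2,-1.5,0,0,0,0]]])

```text
t: 4.45
tcp_pos: [0.5265, -0.2515, 0.1192]
tool_rot: [0.0, 0.707, -0.001, 0.707]
force: [1.0, -0.5, 0.3]
finger_gap: -0.004
```

```bash
python3 st.py w4
```

```text
4.5 [ 0.527  -0.2509  0.119 ] [0.18 0.52 0.43]
```

View pics/w4v.png

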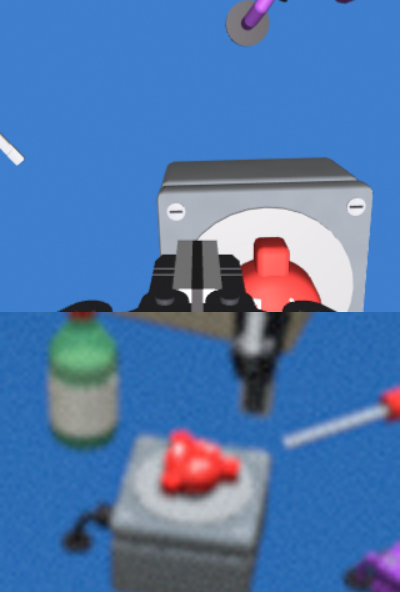

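```bash
cat > red.py <<'E'
from h import *
import sys
for f in sys.argv[1:]:
    im=ld(f)['image'].astype(int)[120:160,305:350]; w=np.clip(im[...,0]-im[...,1:].max(2)-40,0,None); v,u=np.mgrid[120:160,305:350]
    print(f,(w*u).sum()/w.sum(),(w*v).sum()/w.sum(),w.sum())
E
python3 red.py side0 w4s
python3 - <<'E'
from h import *
s=ld('w4s');print(proj(s,[(.563,-.219,.1),(.563,-.219,.094)]))
E
```

```text
side0 328.34026519126206 136.10712582276065 20966
w4s 328.3255603242728 137.89422985216976 20970
[[328.40926228 135.41992462]
 [328.3226528  137.10456138]]
```

The red centroid moved down 1.79 px, against 1.7 px predicted for 6 mm, so the head is latched. Next I lower the tip beside wing0, on its -y side.

Request:
carry_out(commands=[[[0.5,0,0.1,0,0,0,0],[1.0,0,0.1,0,0,0,0],[1.48,0,0.1,0,0,0,0],[1.48,0.2,0.1,0,0,0,0],[1.48,0.4,0.1,0,0,0,0]]])

```text
t: 5.05
tcp_pos: [0.5286, -0.2396, 0.0807]
tool_rot: [-0.0, 0.708, 0.001, 0.706]
force: [-2.5, -3.7, -1.7]
finger_gap: -0.002
```

```bash
python3 st.py w5
```

```text
5.1 [ 0.5285 -0.2391  0.0812] [-0.06  0.82 -0.14]
```

View pics/w5v.png

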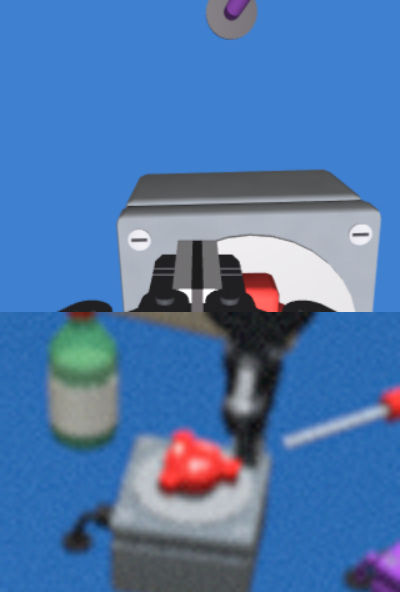

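Close to the wing. Sweeping +y.

Request:
carry_out(commands=[[[0,0.2,0,0,0,0,0],[0,0.4,0,0,0,0,0],[0,0.6,0,0,0,0,0],[0,0.8,0,0,0,0,0],[0,0.8,0,0,0,0,0]]])

```text
t: 5.65
tcp_pos: [0.5298, -0.2199, 0.0823]
tool_rot: [-0.001, 0.706, 0.0, 0.708]
force: [-0.5, -3.1, 0.0]
finger_gap: -0.001
```

```bash
python3 st.py w6; python3 red.py w5s w6s
```

```text
5.7 [ 0.5297 -0.22    0.0822] [ 0.25 -3.78  0.98]
w5s 328.4078347445799 137.83069693868057 21494
w6s 328.22280709715477 136.28556518582386 22037
```

View pics/w6v.png

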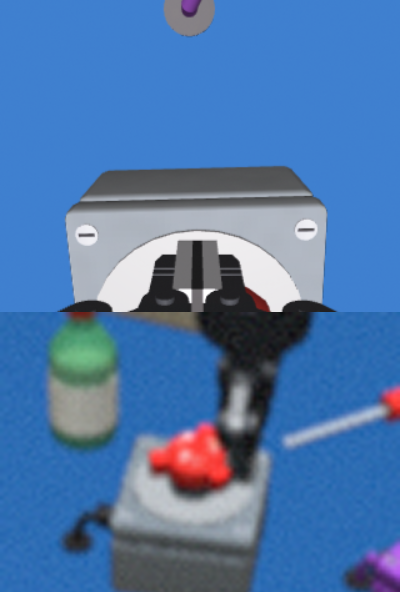

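The head appears to have risen. I push 4 mm further to be sure, then back off.

Request:
carry_out(commands=[[[0,0.1,0,0,0,0,0],[0,0.16,0,0,0,0,0],[0,0.16,0,0,0,0,0],[0,-0.5,0,0,0,0,0],[0,-1.1,0,0,0,0,0]]])

```text
t: 6.25
tcp_pos: [0.5287, -0.2476, 0.0815]
tool_rot: [0.0, 0.707, 0.001, 0.707]
force: [0.8, -0.0, -0.9]
finger_gap: 0.002
```

Request:
carry_out(commands=[[[0,-0.2,-0.2,0,0,0,0],[-1.0,-0.2,-0.3,0,0,0,0],[-2.5,-0.2,-0.3,0,0,0,0],[-4.0,-0.2,-0.3,0,0,0,0],[-4.0,-0.2,-0.3,0,0,0,0]]])

```text
t: 6.75
tcp_pos: [0.5241, -0.255, 0.1869]
tool_rot: [-0.002, 0.704, -0.002, 0.71]
force: [1.3, -0.2, 0.8]
finger_gap: 0.001
```

```bash
python3 st.py w7; python3 red.py side0 w4s w7s
```

```text
6.8 [ 0.5227 -0.254   0.1845] [-0.97  0.9   0.17]
side0 328.34026519126206 136.10712582276065 20966
w4s 328.3255603242728 137.89422985216976 20970
w7s 328.3510293026706 136.17836609792286 21568
```

View pics/w7v.png

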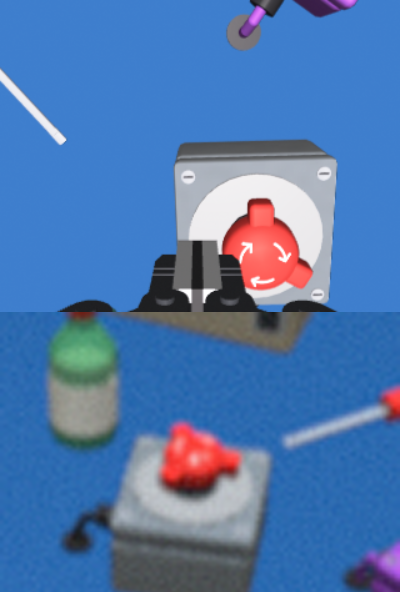

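The head is out again: the centroid is at 136.18, against 136.11 at the start and 137.89 when latched. It is also untwisted. Next, the reset button.

Request:
carry_out(commands=[[[0,1.8,0.05,0,0,0,0],[0,3.6,0.1,0,0,0,0],[0,5.4,0.15,0,0,0,0],[0,7.2,0.2,0,0,0,0],[0,9.0,0.2,0,0,0,0]]])

```text
t: 7.35
tcp_pos: [0.5249, -0.0259, 0.18]
tool_rot: [0.001, 0.708, 0.0, 0.706]
force: [0.7, -0.3, 0.1]
finger_gap: 0.004
```

Request:
carry_out(commands=[[[0,1.8,0,0,0,0,0],[0,3.6,0,0,0,0,0],[0,5.4,0,0,0,0,0],[0,7.2,0,0,0,0,0],[0,8.7,0,0,0,0,0]]])

```text
t: 7.85
tcp_pos: [0.5244, 0.1918, 0.1798]
tool_rot: [-0.0, 0.709, 0.0, 0.706]
force: [1.5, -0.3, 0.5]
finger_gap: 0.002
```

Request:
carry_out(commands=[[[0,0,0,0,0,0,0],[0,0,0,0,0,0,0],[0,0,0,0,0,0,0],[0,0,0,0,0,0,0],[0,0,0,0,0,0,0]]])

```text
t: 8.35
tcp_pos: [0.5264, 0.1885, 0.1816]
tool_rot: [0.0, 0.707, -0.001, 0.707]
force: [0.2, 0.1, 0.3]
finger_gap: 0.002
```

```bash
python3 - <<'E'
from h import *
s=snap('wrist','w8'); q=manip.sense();print(q['t'],q['tcp_pos'],q['force'])
a=s['image'][:,:,::-1].copy()
P=[(.5275+.014*np.cos(x),.1893+.014*np.sin(x),.092) for x in np.linspace(0,6.28,40)]
for u,v in proj(s,P): cv2.circle(a,(int(u),int(v)),1,(255,255,0),-1)
cv2.imwrite('pics/w8o.png',a)
E
```

```text
8.4 [0.52644885 0.18868294 0.18175264] [ 0.22157875 -0.79037932  0.37713044]
```

View pics/w8o.png

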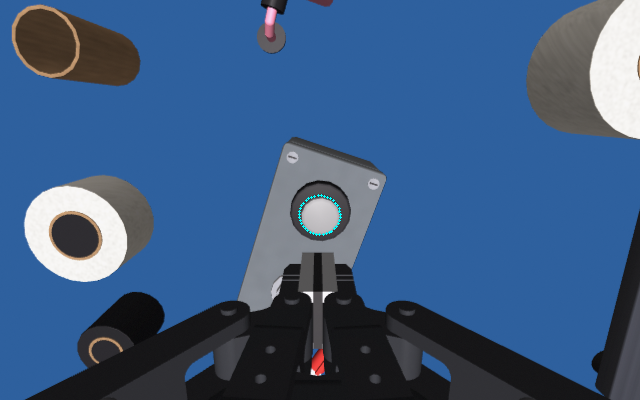

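The overlay matches the cap at (320,215). Descending.

Request:
carry_out(commands=[[[1.2,0.02,0.04,0,0,0,0],[2.4,0.02,0.04,0,0,0,0],[3.2,0.02,0.04,0,0,0,0],[3.3,0.02,0.04,0,0,0,0],[3.3,0.02,0.04,0,0,0,0]]])

```text
t: 8.9
tcp_pos: [0.5274, 0.1899, 0.0992]
tool_rot: [-0.0, 0.707, -0.0, 0.707]
force: [-0.7, -0.2, 0.5]
finger_gap: 0.002
```

Request:
carry_out(commands=[[[0.15,0,0,0,0,0,0],[0.3,0,0,0,0,0,0],[0.45,0,0,0,0,0,0],[0.52,0,0,0,0,0,0],[0.52,0,0,0,0,0,0]]])

```text
t: 9.4
tcp_pos: [0.5283, 0.1904, 0.087]
tool_rot: [-0.0, 0.706, 0.0, 0.708]
force: [0.5, 0.1, 3.6]
finger_gap: 0.003
```

Request:
carry_out(commands=[[[0.05,0,0,0,0,0,0],[0.1,0,0,0,0,0,0],[0.15,0,0,0,0,0,0],[0.18,0,0,0,0,0,0],[0.18,0,0,0,0,0,0]]])

```text
t: 9.9
tcp_pos: [0.5284, 0.1904, 0.0857]
tool_rot: [-0.0, 0.706, 0.0, 0.708]
force: [-4.5, -1.4, 25.6]
finger_gap: 0.001
```

25.6 N at z 0.0857: the button is against its stop. Releasing.

Request:
carry_out(commands=[[[-0.4,0,0,0,0,0,0],[-1.4,0,0,0,0,0,0],[-2.8,0,0,0,0,0,0],[-3.8,0,0,0,0,0,0],[-3.8,0,0,0,0,0,0]]])

```text
t: 10.4
tcp_pos: [0.5294, 0.1908, 0.1802]
tool_rot: [0.0, 0.705, 0.001, 0.71]
force: [0.6, 1.1, 0.6]
finger_gap: -0.002
```

Request:
carry_out(commands=[[[0,0,0,0,0,0,0],[0,0,0,0,0,0,0],[0,0,0,0,0,0,0],[0,0,0,0,0,0,0],[0,0,0,0,0,0,0]]])

```text
t: 10.9
tcp_pos: [0.5269, 0.1902, 0.176]
tool_rot: [-0.0, 0.708, 0.0, 0.707]
force: [-0.1, -0.6, -0.2]
finger_gap: -0.005
```

```bash
python3 - <<'E'
from h import *
s=snap('wrist','w9'); t=snap('side','w9s');snap('top','w9t'); q=manip.sense();print(q['t'],q['tcp_pos'],q['force'])
a=s['image'][:,:,::-1].copy()
P=[(.5275+.014*np.cos(x),.1893+.014*np.sin(x),.092) for x in np.linspace(0,6.28,40)]
for u,v in proj(s,P): cv2.circle(a,(int(u),int(v)),1,(255,255,0),-1)
b=ld('side0')['image'][:,:,::-1]
cc=lambda i:cv2.resize(i[225:300,250:340],(400,333))
cv2.imwrite('pics/w9o.png',np.vstack([np.hstack([cc(b),cc(t['image'][:,:,::-1])]),cv2.resize(a[130:260,220:420],None,fx=2,fy=2).copy() if 0 else cv2.resize(a[140:240,200:440],(800,260))]))
E
python3 red.py side0 w9s
```

```text
11.05 [0.52721602 0.19029674 0.1765313 ] [-0.40702047 -0.92182076 -0.00298403]
side0 328.34026519126206 136.10712582276065 20966
w9s nan nan 0red.py:5: RuntimeWarning: invalid value encountered in scalar divide
  print(f,(w*u).sum()/w.sum(),(w*v).sum()/w.sum(),w.sum())
```

View pics/w9o.png

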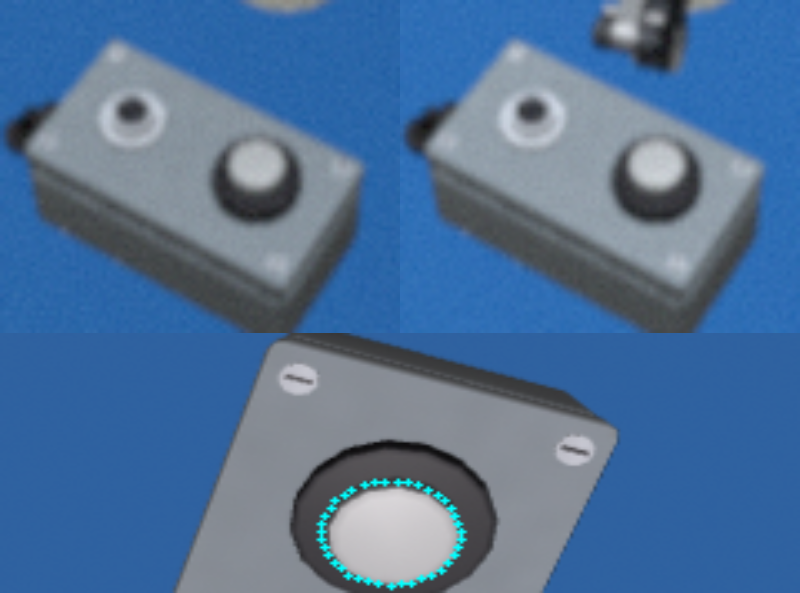

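View pics/w9s.png

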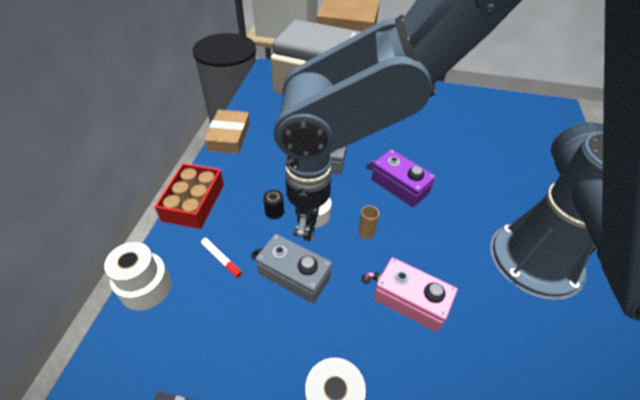

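The button is up again and nothing has moved. One last look at the top view, then I hand in.

```bash
python3 - <<'E'
from h import *
a,b=[ld(f)['image'][:,:,::-1] for f in('top0','w9t')]
c=lambda i:cv2.resize(i[142:212,375:445],(350,350),interpolation=cv2.INTER_CUBIC)
cv2.imwrite('pics/fin.png',np.hstack([c(a),c(b)]))
print(manip.sign_off())
E
```

```text
the job is handed in; nothing more can be done
None
```

View pics/fin.png

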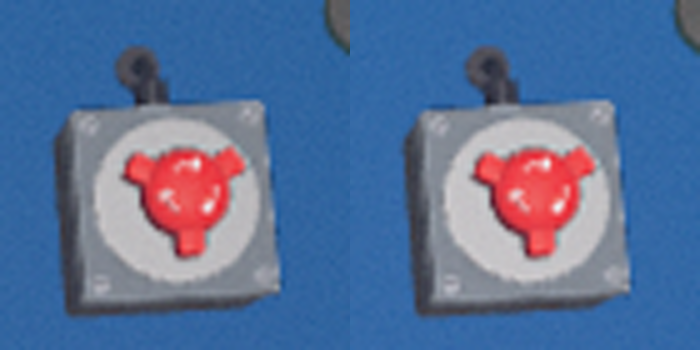

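The stop-button check is done and handed in at about 11 s, all with the shut fingertips. The hand-in gives no verdict, so the results below are from my own checks.

- **Latch:** I pushed the mushroom straight down to its stop (about 20 N). With the finger off, it stayed in: its image in the side camera sat 1.79 px lower, against about 1.7 px expected for 6 mm.
- **Twist:** I pushed wing0 sideways to turn the head clockwise, and it sprang out. With the finger off, its side-camera image was back within 0.1 px of the start, and the last top view shows the wings as they were.
- **Reset:** I pressed the grey station's round button to its stop (25.6 N at z 0.0857 m) and let go. The side view matches the one from the start.
- **Left alone:** The rolls, tools and other boxes look unmoved in the pictures I viewed, but the arm hid part of the last side view. I last saw the bottle and screwdriver clearly after the twist, before the arm moved away from them.

One check failed: the last side-view measurement of the mushroom head gave nothing because the arm was in the way. I saved the last top view before handing in but only looked at it afterwards. It agreed with the earlier checks.

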